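Pin a tow link to its bracket

ROBOT

A 6-joint arm with a two-finger parallel gripper is mounted at the origin on a cart in front of the work surface, level with it; the furniture and walls round the work are solid. World frame = base frame: x ahead of the robot, y to its left, z up, the work surface at z = 0. Lengths are in m, angles in rad, forces in N, time in s.
With the tool pointing down it reaches from about 0.3 to 0.85 m from the base axis. Payload 4.2 kg.
Tool frame: the origin (TCP) lies midway between the tips of the shut fingers; the grasp point (between the pads) lies 19 mm behind it; z points along the fingers, y is the line along which they close (so a half turn about z gives the same grasp; the last joint's range is limited). The gripper opens to 91 mm and grips with 3 to 60 N. Pads are 32 mm wide; open, the fingers measure 118 mm over their backs; the gripper's body (76 mm by 178 mm) begins 60 mm behind the grasp point.
Start: joints at [-1.356, 0.32, 1.565, -0, 1.257, -0.02], TCP at [0.134, -0.559, 0.214] pointing down, gripper open.
Joint ranges: [-3.11, 3.11], [-0.84, 2.01], [0.21, 2.61], [-1.34, 4.49], [0.05, 2.63], [-2.56, 2.56]. Speed limits (rad/s): [2.57, 2.57, 3.14, 3.14, 3.14, 3.14].

INTERFACE

Orientations are given as [roll, pitch, yaw] about the fixed x, y, z axes, in that order (R = Rz(yaw) Ry(pitch) Rx(roll)).
In Python, from bench import bot gives the robot as it stands. Calls block until the motion is done:
- bot.reach(position, orientation): joint-space move of the TCP to a pose.
- bot.servo_line(position, max_speed=0.15, orientation=None): straight line of the TCP; orientation=None keeps the orientation; max_speed is the mean speed in m/s.
- bot.goto_joints(angles): joint-space move.
- bot.gripper_to(opening, grasp_force=None): finger opening in m; grasp_force is the grip in N (None keeps the last); returns when the fingers have stopped.
- bot.dwell(seconds).
- bot.inverse_kinematics(position, orientation): joint angles nearest the present ones, or None.
- bot.capture(name): name is "scene" or "top" or "wrist"; returns the picture (480x640x3 uint8, blue, green, red); there is no depth.
- bot.camera_info(name): a dict with "fx", "fy", "cx", "cy" (pixels), "dist_coeffs" ([k1, k2, p1, p2, k3] as OpenCV has them; the pictures are not rectified), "pose" (4x4, takes a point from camera to world coordinates). Camera axes: x right, y down, z forward; pixel columns grow to the right and rows downward; lengths in m; the calibration is good to about 2 mm. A picture is of the moment at which its call begins: read the wrist's pose just before it. camera_info takes no time and is no camera call; for the wrist camera it gives the pose at the moment of the call.
A pose or a line that the arm cannot do raises bot.MotionError and nothing moves.
- bot.finish_job(): hands the job in, once; it reports no verdict.
Trained networks look in the newest picture that a camera, given by its name, has taken for a name from the list of things; names that differ only in an ending like _2 or _b are one class to them, and where a whole thing is asked for, a point or a joint stands for the part that bears it (a point fixed in the world has none). Each returns a list of dicts, best first, with "score" (0 to 1); they miss things now and then, are a little off and sometimes report something else, mostly with a low value. They report only what shows in the picture. A call takes as long as a camera call. They do not tell look-alikes from the thing itself.
- bot.masks_of(camera, query): "mask" (480x640 bool, what is visible of it) and "bbox" ([left, top, width, height] in pixels, round what is visible of it).
Readings, each from a call of its own:
- bot.current_clock(): time.
- bot.current_joint_pos(): joint angles.
- bot.current_qd(): joint speeds.
- bot.current_effort(): joint torques, N m.
- bot.current_eef_pos(): TCP position.
- bot.current_tool_rot(): TCP orientation.
- bot.current_ft_force(): force on the tool from outside, world axes, zero at the start.
- bot.current_wrist_torque(): the same for the moment, N m.
- bot.current_grip_width(): finger opening in m.
Only numpy, scipy, OpenCV 4.12 (cv2) and the standard library are available. Lean on these libraries where they do the work, as an engineer would, in place of code of your own. Each camera call takes 0.05 s, during which the arm holds its last target. There are 200 camera calls.

TASK

Mount the tow link on the bracket: slide its eye along the stub shaft until it is fully home against the shoulder, push the hitch pin down through the cross hole until its head sits on the shaft, then swing the pin's sprung loop over the shaft end until it snaps shut. Use the pin with the loop, leave the other two pins in the rack, and do not shift or knock over anything else on the bench.

Things in the scene. Friction and masses are not known exactly. Their poses are not given: they have to be found in the camera images.
- link_eye (a point): Bore centre of the loose dark steel tow link (99 mm high, 0.35 kg), standing upright with this point 72 mm over its underside (flange 40 x 66 mm in x, y, 10 thick). Eye: ring of 54 mm outside, 34 mm bore, 28 mm long along this frame's x (level; a half turn about z is the same part). Hold it from above by two upright flats, 58 mm apart in y, 24 mm long, 36 mm high, centred here.
- eye_home (a point): On the fixed bracket: where the centre of the eye is when the link is fully home, on the shaft axis 100 mm above the bench, 14 mm in front of the shoulder face. The axes are the bracket's: x is level along the shaft, from its free end towards the shoulder and the bracket's upright; z up.
- shaft_end (a point): On the fixed bracket: centre of the stub shaft's free end (30 mm diameter, level, 65 mm from shoulder to end, end chamfered 3 mm), 100 mm above the bench. Axes as eye_home, which lies 51 mm from it along +x. Foot plate 140 x 100 x 10 mm under the shaft. Shoulder: 48 mm boss, 22 mm long, on an upright plate 76 mm wide whose rounded top is 138 mm above the bench.
- cross_hole (a point): On the fixed bracket: centre of the upper mouth of the vertical through hole (14.6 mm diameter) in the stub shaft, on the top of the shaft, 115 mm above the bench, 22 mm from the free end. The same axes as eye_home. With the eye fully home, its near face is 15 mm from this point.
- pin_tab (a point): Centre of the flat tab on top of the loose hitch pin (0.14 kg, 106 mm high), to hold it by: 14 mm thick in x, 30 wide in y, 40 high in z (up). Under it a head block 20 x 34 x 22 mm, seat 41 mm below this point; then the shank, 12 mm diameter, 45 long, last 9 mm tapered to 6. The loop is on its -x side: fitted, its axes point as the bracket's. At first it stands in the rack, seat on top, loop open.
- pin_seat (a point): Centre of the underside of the hitch pin's head block, on the shank axis, 41 mm below pin_tab. The same axes. It coincides with cross_hole when the pin is fully in.
- hitch_loop (a joint): Angle of the hitch pin's loop, rad: 0 shut (hanging straight down round the shaft, below the pin's tip), 1.57 level towards the pin's -x, 1.7 fully open (stop). Sprung over centre: above 0.95 the spring holds it open, below 0.95 it snaps it shut. Pushing it over the centre takes about 3 N at its far bar.
- loop_bar (a point): Middle of the far cross bar of the hitch pin's loop. The loop is a U of round 6 mm wire, 46 mm wide between wire centres; this point is 64 mm from its hinge axis. The hinge axis is parallel to the pin's y and lies on the pin's axis, 12 mm above pin_seat.
- pin_rack: Fixed drilled wooden block, 54 mm along its x, 156 mm along its y, 60 mm high, with three vertical holes 52 mm apart along y; origin at the centre of its underside. The hitch pin and the two other pins stand in the holes in any order.
- plain_pin: Loose headed pin without a loop in the rack, 24 mm head, standing 42 mm above the rack; not to be used. Origin on the rack's top, at the hole.
- eye_pin: Loose pin with a small fixed ring as its head in the rack, standing 46 mm above the rack; not to be used. Origin on the rack's top, at the hole.
- carton_a: Loose white carton 48 x 66 x 48 mm high, to be left alone; origin at the centre of its underside.
- carton_b: Loose white carton 48 x 66 x 48 mm high with another on top, to be left alone; origin at the centre of its underside.
- carton_c: Loose white carton 48 x 66 x 40 mm high on top of carton_b, to be left alone; origin at the centre of its underside.
- screw_box_a: Loose brown box 56 x 88 x 34 mm high with another on top, to be left alone; origin at the centre of its underside.
- screw_box_b: Loose brown box 56 x 88 x 34 mm high on top of screw_box_a, to be left alone; origin at the centre of its underside.
- driver: Loose screwdriver lying on the bench, 216 mm long along its x, 30 mm high, to be left alone; origin at its middle.
- bits: Loose red bit holder, 22 x 85 x 38 mm high, to be left alone; origin at the centre of its underside.
Mind the look-alikes: they are no part of the job. What is shaped like the part that bears link_eye but green is not meant.

How it is judged:
On the way, in this order (a step that is already met when the one before it is completed fails the run):
1. the eye of the link is on the shaft and home against the shoulder (distance between link_eye and eye_home below 0.006 m and angle between the x axis of link_eye and the x axis of eye_home, either way round below 0.12 rad), for 0.2 s.
2. the hitch pin is down in the cross hole, its head on the shaft (horizontal distance between pin_seat and cross_hole below 0.004 m and z of pin_seat in the frame of cross_hole between -0.004 and 0.004 m), for 0.2 s.
3. the loop has snapped shut over the shaft end (value of joint hitch_loop below 0.15 rad), for 0.2 s.
At the end, for the whole second after the job is handed in: The eye of the link is on the shaft within 9 mm of its home place and in line with the shaft within 0.12 rad; the hitch pin stands in the cross hole within 4 mm, its head down on the shaft within 4 mm; the loop is shut (joint below 0.15 rad); the other two pins are in the rack (all of step 2 and distance between link_eye and eye_home below 0.009 m and angle between the x axis of link_eye and the x axis of eye_home, either way round below 0.12 rad and value of joint hitch_loop below 0.15 rad and horizontal distance between each of plain_pin, eye_pin and pin_rack below 0.06 m); the robot touches nothing.
It fails at once if another thing on the bench was shifted by more than 25 mm (distance of any of carton_a, carton_b, carton_c, screw_box_a, screw_box_b, driver, bits from where it was at the start of the episode above 0.025 m).
It fails at once if one of the other two pins was pulled out of the rack (distance of any of plain_pin, eye_pin from where it was at the start of the episode above 0.03 m).
It also fails if it takes over 72 s, if anything falls off the work surface, if the arm or the gripper's body presses on something with over 40 N, if the wrist force passes 120 N, or if a joint passes its speed limit or range.

## Working session

There is one attempt and no reset: what is moved stays moved. The work goes in short steps, each a Python script; the robot and the scene stay as the last script left them, time stands still between calls to the robot, and variables do not carry over. Pictures are saved under pics/ and viewed, on a budget of 10 in all, crops included, one or two more only if the job needs it, and the job is handed in when it is done.

```bash
ls; mkdir -p pics
python3 - <<'E'
from bench import bot
import cv2,numpy as np
for n in("scene","top"):
    im=bot.capture(n); cv2.imwrite(f"pics/{n}0.png",im)
    i=bot.camera_info(n); print(n,i["fx"],i["fy"],i["cx"],i["cy"],i["dist_coeffs"]);print(np.round(i["pose"],3))
    for q in("link_eye","pin_tab","pin_rack","plain_pin","eye_pin"):
        print(q,[(round(r["score"],2),r["bbox"]) for r in bot.masks_of(n,q)])
print(bot.current_clock())
E
```

```text
pics
scene 503.211220909966 503.211220909966 315.3840155581457 244.18042761321016 [0.01812085 0.         0.         0.         0.        ]
[[ 0.868 -0.332  0.37   0.234]
 [-0.497 -0.556  0.667 -0.619]
 [-0.015 -0.762 -0.647  0.654]
 [ 0.     0.     0.     1.   ]]
link_eye [(0.87, [270.0, 351.2, 47.6, 75.0]), (0.67, [285.2, 296.0, 43.0, 58.6])]
pin_tab [(0.67, [354.8, 255.1, 46.9, 54.0]), (0.19, [429.1, 253.5, 64.8, 58.0])]
pin_rack [(0.76, [363.9, 278.4, 92.5, 95.0])]
plain_pin [(0.82, [404.3, 285.0, 12.5, 26.7])]
eye_pin [(0.65, [423.6, 304.5, 23.7, 28.2])]
top 591.6128833249104 591.6128833249104 310.4601820293561 245.75262981153492 [-0.10243353  0.          0.          0.          0.        ]
[[ 0.028 -0.994  0.103  0.436]
 [-1.    -0.029 -0.002 -0.079]
 [ 0.005 -0.103 -0.995  1.293]
 [ 0.     0.     0.     1.   ]]
link_eye [(0.68, [369.0, 318.7, 37.6, 20.6]), (0.57, [329.1, 273.7, 29.5, 34.6]), (0.19, [166.1, 234.0, 39.0, 14.4])]
pin_tab [(0.59, [339.8, 211.8, 32.1, 39.0]), (0.53, [215.1, 205.5, 71.7, 77.2])]
pin_rack [(0.95, [336.1, 206.5, 82.4, 30.2])]
plain_pin []
eye_pin [(0.69, [344.5, 217.3, 23.5, 33.6])]
0.6
```

View pics/scene0.png

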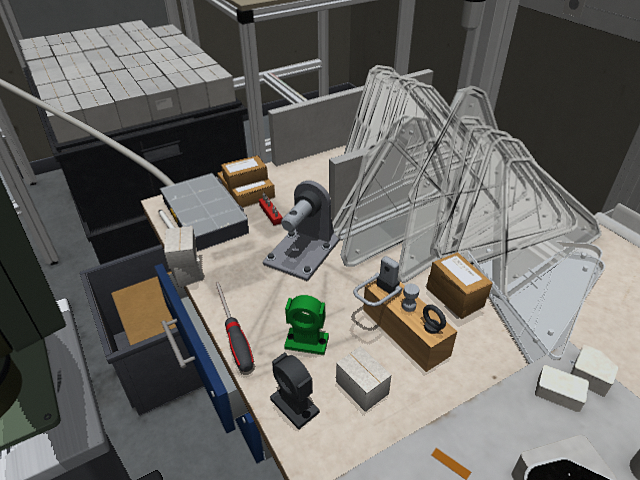

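View pics/top0.png

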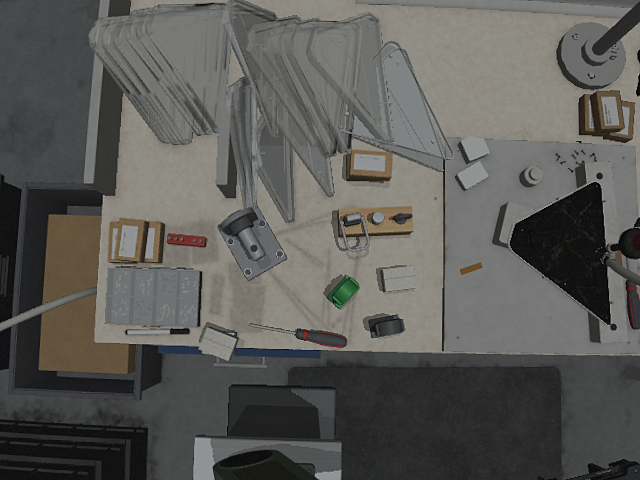

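Scene picture: the dark link is at (293,388) and the green look-alike at (306,322). The bracket is at (305,225), and the rack pins are the hitch pin (388,272), plain pin (410,297) and ring pin (433,318). In the top picture the dark link is at (386,326), green at (343,291), hitch pin at (352,217) with its loop to row 245, and the bracket at (252,243) with its shaft end towards the lower right. "Dark steel" means the one at (386,326). Next I compute coarse positions and take wrist views.

```bash
cat > h.py <<'E'
from bench import bot
import cv2,numpy as np
def KD(i): return np.array([[i["fx"],0,i["cx"]],[0,i["fy"],i["cy"]],[0,0,1]]),np.array(i["dist_coeffs"])
def unproj(i,uv,z):
    K,D=KD(i); n=cv2.undistortPoints(np.float64(uv).reshape(-1,1,2),K,D)[:,0]
    T=np.array(i["pose"]); d=np.c_[n,np.ones(len(n))]@T[:3,:3].T; o=T[:3,3]
    return o+d*((np.broadcast_to(z,len(n))-o[2])/d[:,2])[:,None]
def proj(i,P):
    K,D=KD(i); T=np.linalg.inv(np.array(i["pose"])); r,_=cv2.Rodrigues(T[:3,:3])
    return cv2.projectPoints(np.float64(P).reshape(-1,1,3),r,T[:3,3],K,D)[0][:,0]
E
python3 - <<'E'
from h import *
i=bot.camera_info("top")
for n,uv,z in[("link",(386,324),.09),("pin",(350,215),.125),("shaft_end",(259,257),.1),("upright",(236,218),.138),("rackL",(339,222),.06),("rackR",(412,222),.06)]:
    print(n,unproj(i,[uv],z).round(3))
w=bot.camera_info("wrist"); T=np.array(w["pose"]);print(w["fx"],w["dist_coeffs"],T.round(3),bot.current_eef_pos(),bot.current_tool_rot())
for yaw in np.arange(-3.1,3.2,.4):
  print(yaw.round(2),[bot.inverse_kinematics(p,[np.pi,0,yaw]) is not None for p in([.4,-.24,.3],[.5,-.1,.3],[.55,.03,.3],[.62,.06,.15],[.6,-.16,.15])])
E
```

```text
link [[ 0.405 -0.239  0.09 ]]
pin [[ 0.62  -0.159  0.125]]
shaft_end [[0.533 0.022 0.1  ]]
upright [[0.606 0.067 0.138]]
rackL [[ 0.615 -0.14   0.06 ]]
rackR [[ 0.619 -0.295  0.06 ]]
423.78989846112177 [0.02785014 0.         0.         0.         0.        ] [[ 0.233 -0.934 -0.27   0.211]
 [-0.972 -0.224 -0.065 -0.542]
 [ 0.     0.278 -0.961  0.384]
 [ 0.     0.     0.     1.   ]] [ 0.13377512 -0.55923015  0.21398258] [ 3.14149299e+00 -5.83284358e-06  2.34783833e-01]
-3.1 [True, True, True, True, True]
-2.7 [False, True, True, True, True]
-2.3 [False, False, True, True, False]
-1.9 [False, False, False, False, False]
-1.5 [True, False, False, False, False]
-1.1 [True, True, False, False, True]
-0.7 [True, True, True, True, True]
-0.3 [True, True, True, True, True]
0.1 [True, True, True, True, True]
0.5 [True, True, True, True, True]
0.9 [True, True, True, True, True]
1.3 [True, True, True, True, True]
1.7 [True, True, True, True, True]
2.1 [True, True, True, True, True]
2.5 [True, True, True, True, True]
2.9 [True, True, True, True, True]
```

```bash
cat >> h.py <<'E'
import pickle
def snap(name,p,yaw):
    bot.reach(p,[np.pi,0,yaw]); bot.dwell(.3)
    i=bot.camera_info("wrist"); im=bot.capture("wrist"); pickle.dump((i,im),open(name+".pkl","wb")); return i,im
E
python3 - <<'E'
from h import *
c,s=np.cos(.6),np.sin(.6)
a=[]
for n,p,yaw in[("link",(.37,-.24,.24),0),("pin",(.58,-.16,.26),0),("brk",(.56-.05*c,.04-.05*s,.26),.6),("brk2",(.56+.05*c,.04+.05*s,.26),.6-np.pi)]:
    i,im=snap(n,p,yaw); a.append(im); print(n,bot.current_clock(),bot.current_ft_force())
    if n in("link","pin"):
        for q in("link_eye","pin_tab"): print(q,[(round(r["score"],2),r["bbox"]) for r in bot.masks_of("wrist",q)])
m=np.vstack([np.hstack(a[:2]),np.hstack(a[2:])])
cv2.imwrite("pics/m1.png",cv2.resize(m,(800,600),interpolation=cv2.INTER_AREA))
E
```

```text
link 2.425 [-0.31318433 -0.34507854  0.25369767]
link_eye [(0.95, [290.2, 135.9, 77.5, 65.8]), (0.64, [160.8, 34.7, 104.4, 93.5])]
pin_tab []
pin 3.775 [ 0.11916644 -0.49283484  0.26009426]
link_eye [(0.79, [370.8, 328.4, 73.5, 89.7]), (0.75, [282.0, 260.9, 72.2, 79.4])]
pin_tab [(0.95, [292.7, 145.3, 74.7, 95.1])]
brk 4.9833 [ 0.48790641 -0.86374725 -1.13290503]
brk2 7.9083 [-0.07870154 -0.1154159   0.11697012]
```

View pics/m1.png

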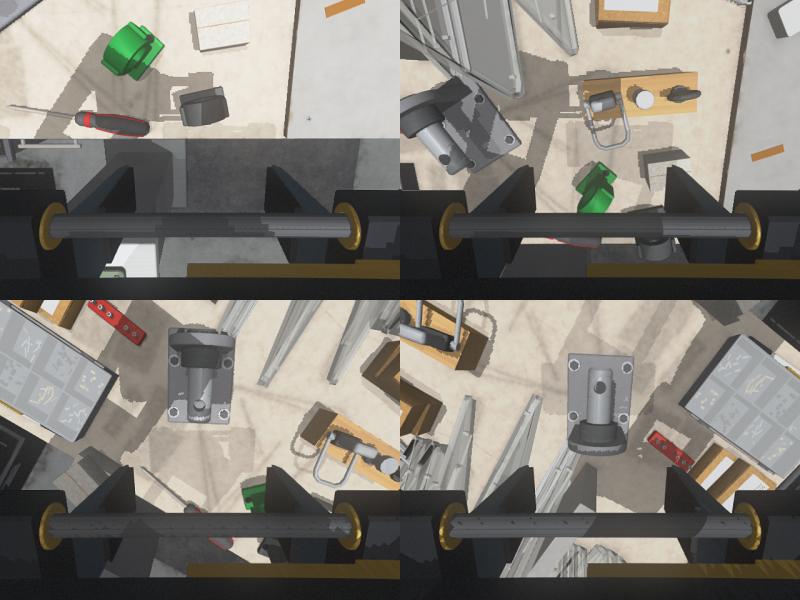

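Top-left tile shows the dark link (tile 204,105), clearly apart from the green one. Top-right shows the hitch pin with its loop at the left end of the rack. The bottom tiles show the bracket shaft and cross hole from both sides, with wire frames to one side of it. I'll enlarge all four.

Run:
```python
from h import *
t=[]
for n,x,y in[("brk",240,95),("brk2",240,95),("link",250,110),("pin",250,125)]:
    i,im=pickle.load(open(n+".pkl","rb"));c=cv2.resize(im[y:y+120,x:x+160],(400,300),interpolation=cv2.INTER_CUBIC)
    for k in range(0,160,20):
        cv2.putText(c,str(x+k),(int(k*2.5),8),0,.3,(0,0,255),1);cv2.line(c,(int(k*2.5),10),(int(k*2.5),14),(0,0,255),1)
        if k<120: cv2.putText(c,str(y+k),(0,int(k*2.5)+4),0,.3,(0,0,255),1)
    t.append(c)
cv2.imwrite("pics/m2.png",np.vstack([np.hstack(t[:2]),np.hstack(t[2:])]))
```

```text
(no output)
```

View pics/m2.png

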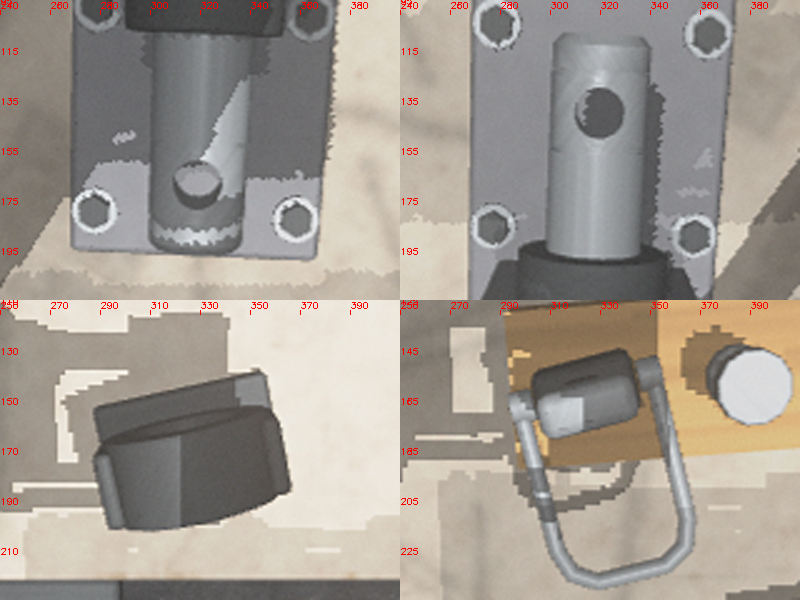

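Crops show, in full-picture pixels: cross hole at (319.2,169) in brk and (319.8,140) in brk2, with the shaft edges clear. The dark link has its back flange corners at (289,153) and (356,139). The hitch pin's hinge barrels are at (298,167) and (349,154), with the loop hanging to row 237. This confirms the dark link and the looped pin. Next I compute poses and the clearance to the wire frames.

Run:
```python
from h import *
from scipy.optimize import least_squares
L=lambda n:pickle.load(open(n+".pkl","rb"))
b,_=L("brk");b2,_=L("brk2");l,_=L("link");p,_=L("pin")
f=lambda x,y,x0,y0:(x0+x/2.5,y0+y/2.5)
B=lambda x,y:f(x,y,240,95)
h1=unproj(b,[B(198,185)],.115)[0];h2=unproj(b2,[B(199.5,112.5)],.115)[0];print("hole",h1,h2,h1-h2)
for n,i,lo,hi in(("b",b,[B(149,230),B(243,230)],[B(154,40),B(249,50)]),("b2",b2,[B(153,55),B(250,55)],[B(147,250),B(241,250)])):
    a=unproj(i,lo,.1);c=unproj(i,hi,.1);d=c.mean(0)-a.mean(0);print(n,"yaw",np.arctan2(d[1],d[0]),"mid",a.mean(0),c.mean(0), "w",np.linalg.norm(a[0]-a[1]))
    yaw=np.arctan2(d[1],d[0])
e1=unproj(b,[B(197,248)],.097);e2=unproj(b2,[B(202,36)],.112);print("end",e1,e2)
# frames tips triangulate
for u1,u2 in(((419,133),(224,155)),((531,131),(117,157))):
    r=least_squares(lambda X:np.r_[(proj(b,X)-u1).ravel(),(proj(b2,X)-u2).ravel()],[.6,0,.05]);print("tip",r.x,r.cost)
# link fit
Q=lambda x,y:f(x,y-300,250,110)
obs=[Q(97,407),Q(262,372),Q(97,453),Q(109,528),Q(291,489)]
mod=np.array([[20,33,-62],[20,-33,-62],[12,29,18],[-12,29,18],[-12,-29,18]])/1e3
def W(v,m): c,s=np.cos(v[2]),np.sin(v[2]);return m@np.array([[c,s,0],[-s,c,0],[0,0,1]])+[v[0],v[1],.072]
r=least_squares(lambda v:(proj(l,W(v,mod))-obs).ravel(),[.4,-.24,0]);print("link",r.x,r.fun.round(1))
P=lambda x,y:f(x-400,y-300,250,125)
a=unproj(p,[P(520,405),P(648,373)],.072);print("pin",a.mean(0),np.arctan2(-(a[0]-a[1])[0],(a[0]-a[1])[1]),np.linalg.norm(a[0]-a[1]))
t=unproj(p,[P(541,402),P(634,377),P(640,413),P(548,437)],.121);print("tabtop",t.mean(0),t.round(4))
br=unproj(p,[P(618,577)],.080)[0];d=a.mean(0)-br;print("bar",br,np.linalg.norm(d),np.arctan2(d[1],d[0]))
```

```text
hole [0.55241169 0.03216972 0.115     ] [0.55217722 0.03292059 0.115     ] [ 0.00023447 -0.00075087  0.        ]
b yaw 0.5675831282077898 mid [0.5389153  0.02374508 0.1       ] [0.58575684 0.05360956 0.1       ] w 0.029482252881557924
b2 yaw 0.5607563061035741 mid [0.53876838 0.024456   0.1       ] [0.58886098 0.05591433 0.1       ] w 0.02905599458162148
end [[0.53391513 0.01996753 0.097     ]] [[0.534272   0.02153207 0.112     ]]
tip [ 0.62318887 -0.03377978  0.01002906] 2.472838417535162
tip [ 0.68191534 -0.11644059  0.01799357] 8.507588710252026
link [ 0.40206779 -0.24762833  0.20429916] [-1.8 -0.4  2.2 -1.3 -2.1 -0.   0.1  0.7  1.7  1. ]
pin [ 0.62119828 -0.16514477  0.072     ] 0.24117347305850398 0.04413128368472561
tabtop [ 0.62104889 -0.16674377  0.121     ] [[ 0.6226 -0.1523  0.121 ]
 [ 0.6297 -0.1792  0.121 ]
 [ 0.6194 -0.1811  0.121 ]
 [ 0.6124 -0.1543  0.121 ]]
bar [ 0.55800238 -0.17698042  0.08      ] 0.06479045932090534 0.18514027954830342
```

Run:
```python
from h import *
y=.564;X=np.array([np.cos(y),np.sin(y),0]);Y=np.array([-X[1],X[0],0]);E=np.array([.5768,.048,0])
q=[E+a*X+b*Y+[0,0,z] for z in(.16,.26) for a,b in((-.038,-.089),(.038,-.089),(.038,.089),(-.038,.089))]
t=[]
for n,x,yy,w in(("scene",260,90,200),("top",190,60,200)):
    i=bot.camera_info(n);im=cv2.imread(f"pics/{n}0.png");c=cv2.resize(im[yy:yy+int(w*1.25),x:x+w],(400,500),interpolation=cv2.INTER_CUBIC)
    u=((proj(i,q)-[x,yy])*2).astype(int)
    cv2.polylines(c,[u[:4]],True,(0,0,255),1);cv2.polylines(c,[u[4:]],True,(255,0,0),1)
    t.append(c)
cv2.imwrite("pics/m3.png",np.hstack(t))
```

```text
(no output)
```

View pics/m3.png

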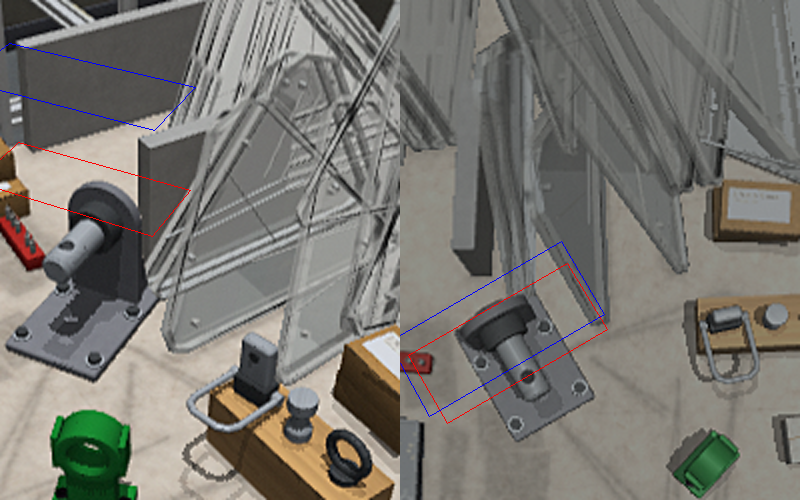

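The red outline is the gripper body at eye_home. Its right corner (scene crop 190,190; top crop 607,325) comes near the front frame's rising edge, so I check that with a ray.

Run:
```python
from h import *
s=bot.camera_info("scene");t=bot.camera_info("top");b,_=pickle.load(open("brk.pkl","rb"))
for c in((165,345),(175,270),(190,190),(210,130),(260,95)):
    uv=(260+c[0]/2,90+c[1]/2);print(c)
    for z in(0,.05,.1,.15,.2,.25):
        P=unproj(s,[uv],z)[0];print("  z",z,P.round(3),"topcrop",((proj(t,P)[0]-[190,60])*2+[400,0]).round(),"brk tile",(proj(b,P)[0]*.625+[0,300]).round())
```

```text
(165, 345)
  z 0 [ 0.626 -0.019  0.   ] topcrop [586. 319.] brk tile [253. 376.]
  z 0.05 [ 0.596 -0.065  0.05 ] topcrop [626. 341.] brk tile [273. 413.]
  z 0.1 [ 0.566 -0.111  0.1  ] topcrop [670. 365.] brk tile [296. 457.]
  z 0.15 [ 0.536 -0.157  0.15 ] topcrop [718. 392.] brk tile [325. 512.]
  z 0.2 [ 0.506 -0.203  0.2  ] topcrop [771. 421.] brk tile [361. 580.]
  z 0.25 [ 0.476 -0.249  0.25 ] topcrop [828. 453.] brk tile [410. 671.]
(175, 270)
  z 0 [0.697 0.074 0.   ] topcrop [504. 253.] brk tile [232. 295.]
  z 0.05 [0.661 0.021 0.05 ] topcrop [547. 278.] brk tile [253. 336.]
  z 0.1 [ 0.626 -0.032  0.1  ] topcrop [594. 304.] brk tile [278. 383.]
  z 0.15 [ 0.591 -0.085  0.15 ] topcrop [645. 334.] brk tile [308. 441.]
  z 0.2 [ 0.555 -0.138  0.2  ] topcrop [702. 366.] brk tile [347. 513.]
  z 0.25 [ 0.52  -0.191  0.25 ] topcrop [764. 401.] brk tile [398. 608.]
(190, 190)
  z 0 [0.793 0.192 0.   ] topcrop [403. 167.] brk tile [202. 163.]
  z 0.05 [0.75 0.13 0.05] topcrop [449. 194.] brk tile [226. 209.]
  z 0.1 [0.707 0.068 0.1  ] topcrop [500. 224.] brk tile [253. 264.]
  z 
[... 371 characters left out ...]
89 0.153 0.1  ] topcrop [421. 145.] brk tile [235. 115.]
  z 0.15 [0.739 0.084 0.15 ] topcrop [480. 181.] brk tile [273. 191.]
  z 0.2 [0.689 0.014 0.2  ] topcrop [544. 221.] brk tile [321. 283.]
  z 0.25 [ 0.639 -0.056  0.25 ] topcrop [615. 265.] brk tile [382. 398.]
(260, 95)
  z 0 [0.996 0.334 0.   ] topcrop [293.  -6.] brk tile [ 200. -204.]
  z 0.05 [0.938 0.261 0.05 ] topcrop [341.  26.] brk tile [ 232. -134.]
  z 0.1 [0.88  0.188 0.1  ] topcrop [394.  61.] brk tile [269. -54.]
  z 0.15 [0.822 0.115 0.15 ] topcrop [452. 100.] brk tile [313.  38.]
  z 0.2 [0.763 0.042 0.2  ] topcrop [517. 143.] brk tile [367. 145.]
  z 0.25 [ 0.705 -0.03   0.25 ] topcrop [590. 192.] brk tile [436. 276.]
```

The front frame edge passes (.665, .006) at z .15, about 17 mm clear of the gripper body at home. I'll grip 6 mm back on the flats to gain margin. Next I pick the link.

```bash
cat >> h.py <<'E'
def rot(yaw): c,s=np.cos(yaw),np.sin(yaw); return np.array([[c,-s,0],[s,c,0],[0,0,1]])
BY=.564; HOLE=np.array([.5523,.0325,.115]); RB=rot(BY); HOME=HOLE+RB@[.029,0,-.015]
F=lambda: RB.T@np.array(bot.current_ft_force())   # force in bracket axes
E
python3 - <<'E'
from h import *
q=np.array([.402,-.2476,0]); y=.204; g=q+rot(y)@[-.006,0,0]; o=[np.pi,0,y]
bot.gripper_to(.091)
bot.reach(g+[0,0,.2],o); bot.servo_line(g+[0,0,.053],.12); print(bot.current_ft_force())
bot.gripper_to(.05,40); print("w",bot.current_grip_width(),bot.current_ft_force())
bot.servo_line(g+[0,0,.20],.12); print(bot.current_ft_force(),bot.current_clock())
o=[np.pi,0,BY]; s=HOME+RB@[-.006-.095,0,-.019]
bot.reach(s+[0,0,.1],o); bot.servo_line(s,.12); bot.dwell(.3)
print("F",F(),bot.current_wrist_torque(),bot.current_grip_width(),bot.current_clock())
i=bot.camera_info("wrist");im=bot.capture("wrist");pickle.dump((i,im),open("held.pkl","wb"))
a=cv2.resize(im,(560,420));b=bot.capture("scene");b=cv2.resize(b[130:330,220:340],(240,400))
c=np.zeros((420,800,3),np.uint8);c[:,:560]=a;c[:400,560:]=b;cv2.imwrite("pics/m4.png",c)
E
```

```text
[ 0.32767393  0.75444256 -0.51400459]
w 0.057811896474444416 [0.71488922 2.01510386 2.77312078]
[-0.36714179 -0.57212902 -2.73558552] 13.9083
F [ 0.98174272 -0.34162572 -2.26684099] [ 0.00071514 -0.05330022 -0.04448701] 0.057662663776179277 16.2167
```

View pics/m4.png

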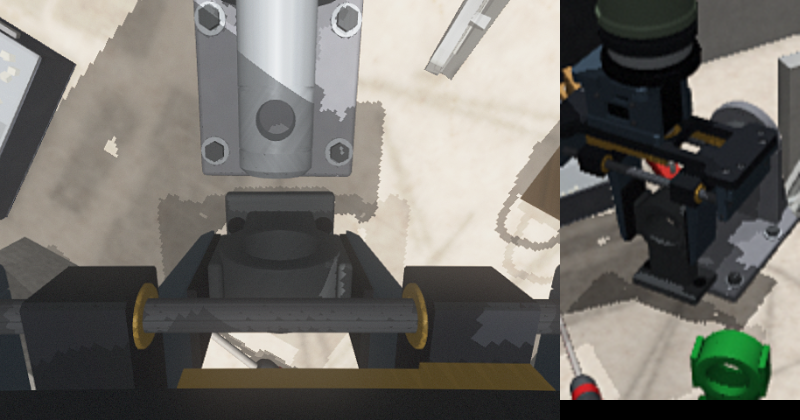

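The wrist view shows the link gripped upright, its eye centred at column ~278 against the shaft's ~276, so they line up. I slide it on with force checks.

Run:
```python
from h import *
f0=F(); s=HOME+RB@[-.006,0,-.019]; d=-.095; off=np.zeros(3)
def go(d,off,v): bot.servo_line(s+RB@[d,0,0]+RB@off,v)
go(-.068,off,.1)
while d<.012:
    d=d+.006 if d>-.068 else -.062
    go(d,off,.06); f=F()-f0; print(round(d,3),f.round(1),off.round(4))
    if f[0]<-14: break
    if abs(f[1])>4: off[1]+=np.sign(f[1])*.0007
    if abs(f[2])>5: off[2]+=np.sign(f[2])*.0007
print(bot.current_clock(),bot.current_grip_width(),bot.current_wrist_torque(), RB.T@(bot.current_eef_pos()-s))
```

```text
-0.062 [-0.8  0.6 -1.4] [0. 0. 0.]
-0.056 [-0.7  0.3 -0.3] [0. 0. 0.]
-0.05 [-0.4  0.  -0.8] [0. 0. 0.]
-0.044 [-1.7  1.2 -0.8] [0. 0. 0.]
-0.038 [-0.5  1.4 -1.5] [0. 0. 0.]
-0.032 [-0.4 -0.4 -0.4] [0. 0. 0.]
-0.026 [-0.6  0.2 -0.5] [0. 0. 0.]
-0.02 [-0.8  0.3 -0.4] [0. 0. 0.]
-0.014 [-1.1  0.2  0.1] [0. 0. 0.]
-0.008 [-0.8  0.7 -1.2] [0. 0. 0.]
-0.002 [-0.6  0.6 -0.1] [0. 0. 0.]
0.004 [-7.3  0.9  3.3] [0. 0. 0.]
0.01 [-20.9  -2.   10.9] [0. 0. 0.]
19.9833 0.05763484750099342 [-2.10173335  2.38223424 -0.34360306] [ 0.00170207  0.00055933 -0.00051439]
```

Run:
```python
from h import *
s=HOME+RB@[-.006,0,-.019]
bot.servo_line(s+RB@[.004,0,0],.05);print(F())
bot.servo_line(s+RB@[.004,0,-.0018],.05);print(F())
bot.dwell(.25); bot.gripper_to(.086); print(F(),bot.current_clock())
bot.servo_line(s+RB@[-.004,0,.08],.15)
bot.servo_line(s+RB@[-.05,0,.20],.2); bot.dwell(.2)
i=bot.camera_info("wrist");im=bot.capture("wrist");pickle.dump((i,im),open("home.pkl","wb"))
u=proj(i,[HOLE,HOME+[0,0,.027],HOME+[0,0,.027]-RB@[.014,0,0]]);print(u,bot.current_clock())
x,y=u[1].astype(int)-[110,100];x=max(x,0);y=max(y,0)
a=cv2.resize(im[y:y+200,x:x+220],(660,600),interpolation=cv2.INTER_CUBIC)
for k in u: cv2.circle(a,tuple(int(v) for v in (k-[x,y])*3),3,(0,0,255),1)
cv2.imwrite("pics/m5.png",a)
```

```text
[-6.98768251 -0.82515304  1.02798693]
[-8.11077572 -0.10095742  1.48527048]
[ 0.04195559  0.47423122 -0.97750482] 21.3583
[[318.64251702 181.17622251]
 [318.57951369 144.83249278]
 [318.58353235 163.80923468]] 23.1
```

View pics/m5.png

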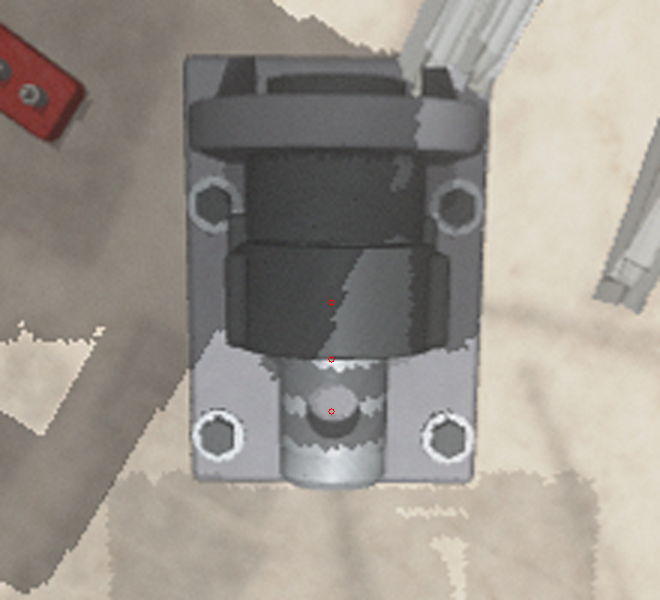

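The link is home: its near face is at the predicted point (331,358) in the crop and the hole at (331,411). Before picking the pin I check the second frame's clearance.

Run:
```python
from h import *
s=bot.camera_info("scene");t=bot.camera_info("top");p,_=pickle.load(open("pin.pkl","rb"))
for c in((283,380),(295,295),(305,215),(325,180)):
    for z in(0,.1,.15,.2,.25):
        P=unproj(s,[(260+c[0]/2,90+c[1]/2)],z)[0];print(c,z,P.round(3),"topcrop",((proj(t,P)[0]-[190,60])*2+[400,0]).round(),"pin tile",(proj(p,P)[0]*.625+[400,0]).round())
R=rot(.241);c=np.array([.6211,-.166,.165])
for a,b in((.089,.038),(.089,-.038)):
    P=c+R@[a,b,0];print(P,"scenecrop",(proj(s,P)[0]-[260,90])*2,"topcrop",(proj(t,P)[0]-[190,60])*2+[400,0])
```

```text
(283, 380) 0 [ 0.694 -0.115  0.   ] topcrop [674. 261.] pin tile [569.  47.]
(283, 380) 0.1 [ 0.624 -0.192  0.1  ] topcrop [751. 311.] pin tile [624. 101.]
(283, 380) 0.15 [ 0.588 -0.231  0.15 ] topcrop [795. 340.] pin tile [663. 138.]
(283, 380) 0.2 [ 0.553 -0.269  0.2  ] topcrop [843. 372.] pin tile [714. 187.]
(283, 380) 0.25 [ 0.518 -0.308  0.25 ] topcrop [895. 407.] pin tile [785. 255.]
(295, 295) 0 [ 0.779 -0.023  0.   ] topcrop [594. 183.] pin tile [502. -18.]
(295, 295) 0.1 [ 0.696 -0.114  0.1  ] topcrop [676. 240.] pin tile [558.  38.]
(295, 295) 0.15 [ 0.654 -0.16   0.15 ] topcrop [723. 272.] pin tile [597.  76.]
(295, 295) 0.2 [ 0.612 -0.205  0.2  ] topcrop [775. 307.] pin tile [649. 126.]
(295, 295) 0.25 [ 0.571 -0.251  0.25 ] topcrop [832. 346.] pin tile [719. 194.]
(305, 215) 0 [0.875 0.084 0.   ] topcrop [503.  98.] pin tile [ 409. -106.]
(305, 215) 0.1 [ 0.777 -0.024  0.1  ] topcrop [591. 160.] pin tile [469. -47.]
(305, 215) 0.15 [ 0.728 -0.078  0.15 ] topcrop [642. 196.] pin tile [509.  -7.]
(305, 215) 0.2 [ 0.679 -0.131  0.2  ] topcrop [698. 235.] pin tile [562.  45.]
(305, 215) 0.25 [ 0.63  -0.185  0.25 ] topcrop [760. 278.] pin tile [633. 114.]
(325, 180) 0 [0.94  0.128 0.   ] topcrop [466.  44.] pin tile [ 358. -177.]
(325, 180) 0.1 [0.832 0.014 0.1  ] topcrop [557. 109.] pin tile [ 421. -115.]
(325, 180) 0.15 [ 0.778 -0.043  0.15 ] topcrop [609. 146.] pin tile [464. -73.]
(325, 180) 0.2 [ 0.724 -0.1    0.2  ] topcrop [666. 188.] pin tile [519. -19.]
(325, 180) 0.25 [ 0.67  -0.158  0.25 ] topcrop [730. 234.] pin tile [593.  53.]
[ 0.69845827 -0.10785624  0.165     ] scenecrop [301.13084779 228.94818716] topcrop [672.36993333 222.57568307]
[ 0.71659749 -0.18165982  0.165     ] scenecrop [378.63839466 269.47286675] topcrop [748.43924132 206.67917622]
```

Across-x gripping would pass within about 15–20 mm of frame 2, so I grip the tab across y. Its narrow body side then faces the frames, and a small opening clears the plain pin.

Run:
```python
from h import *
g=np.array([.6211,-.166,0]); o=[np.pi,0,.241]
bot.gripper_to(.042,30)
bot.reach(g+[0,0,.21],o); bot.servo_line(g+[0,0,.094],.1); print(bot.current_ft_force())
bot.gripper_to(.02,30); print("w",bot.current_grip_width(),bot.current_ft_force())
bot.servo_line(g+[0,0,.155],.06); print(bot.current_ft_force()); bot.servo_line(g+[0,0,.24],.15)
s=HOLE+[0,0,.034]
bot.reach(s+[0,0,.1],[np.pi,0,BY]); bot.servo_line(s+[0,0,.055],.1); bot.dwell(.3)
print("F",F(),bot.current_grip_width(),bot.current_clock())
i=bot.camera_info("wrist");im=bot.capture("wrist");sc=bot.capture("scene")
pickle.dump((i,im),open("pinheld.pkl","wb"))
P=[HOLE+[0,0,.055+.061]+RB@[a,b,0] for a,b in((.007,.015),(.007,-.015),(-.007,-.015),(-.007,.015))]
P+=[HOLE+[0,0,.067]+RB@[0,b,0] for b in(.023,-.023)]
u=proj(i,P);print(u.round())
for k in u: cv2.circle(im,tuple(int(v) for v in k),2,(0,0,255),1)
y0=int(np.clip(u[:,1].mean()-100,0,280))
a=cv2.resize(im[y0:y0+200,220:420],(400,400),interpolation=cv2.INTER_CUBIC)
v=proj(bot.camera_info("scene"),[HOLE])[0].astype(int);b=cv2.resize(sc[v[1]-80:v[1]+20,v[0]-50:v[0]+50],(400,400),interpolation=cv2.INTER_CUBIC)
cv2.imwrite("pics/m6.png",np.hstack([a,b]))
```

```text
[ 0.35365356 -0.25538494  0.49664762]
w 0.029757145683097556 [-0.24189994  0.4975509   2.81914142]
[ 0.33763683  0.17572903 -1.76281792]
F [ 0.5730865   0.87574134 -2.86518594] 0.02951993250196146 30.0667
[[276. 315.]
 [356. 315.]
 [355. 348.]
 [277. 348.]
 [270. 282.]
 [364. 282.]]
```

View pics/m6.png

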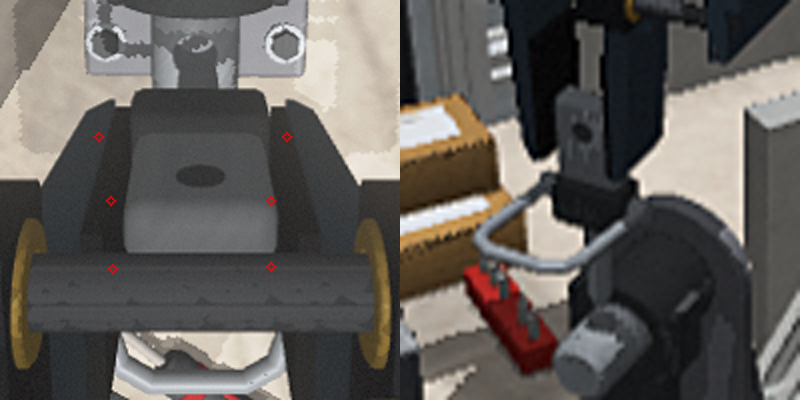

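The wrist crop shows the tab between the fingers (125–276, face hole at 200,175) with the loop open below it, and the scene crop shows the pin upright over the shaft. In the wrist crop the tab is about 2 mm off its predicted columns, which is inside the taper's capture range. I insert it with force feedback.

Run:
```python
from h import *
f0=F(); s=HOLE+[0,0,.034]; off=np.zeros(3); d=.048
while d>-.002:
    bot.servo_line(s+RB@off+[0,0,d],.05); bot.dwell(.05); f=F()-f0; print(round(d,3),f.round(1),off.round(4))
    if f[2]>15: break
    for k in(0,1):
        if abs(f[k])>2: off[k]+=np.sign(f[k])*min(.001,abs(f[k])*.0003)
    d-=.004
print(bot.current_clock(),bot.current_grip_width(),bot.current_wrist_torque(),RB.T@(bot.current_eef_pos()-s))
```

```text
0.048 [-2.1  0.3  0.2] [0. 0. 0.]
0.044 [-1.4  0.9 -0.7] [-0.0006  0.      0.    ]
0.04 [-1.9  1.1 -0.1] [-0.0006  0.      0.    ]
0.036 [-1.9  0.7  0.6] [-0.0006  0.      0.    ]
0.032 [-0.3  1.2  0.3] [-0.0006  0.      0.    ]
0.028 [-0.2 -0.  -0.6] [-0.0006  0.      0.    ]
0.024 [-1.5  1.2  0. ] [-0.0006  0.      0.    ]
0.02 [-1.2  1.3 -0.3] [-0.0006  0.      0.    ]
0.016 [-0.2  0.8 -0.1] [-0.0006  0.      0.    ]
0.012 [-0.3  1.4  0. ] [-0.0006  0.      0.    ]
0.008 [ 0.2  1.7 -1. ] [-0.0006  0.      0.    ]
0.004 [ 0.8  1.1 -0.8] [-0.0006  0.      0.    ]
-0.0 [1.2 1.4 1.5] [-0.0006  0.      0.    ]
34.1083 0.02957006190341929 [ 0.39689342 -0.29516498 -0.02248592] [-0.00021805 -0.0001588   0.00030342]
```

Run:
```python
from h import *
s=HOLE+[0,0,.034]
bot.servo_line(s+[0,0,-.0015],.05); print(F()); bot.dwell(.3)
bot.gripper_to(.044); bot.dwell(.2); print(F())
bot.servo_line(s+[0,0,.1],.12)
T=.5; o=[np.pi,-T,BY]; tz=np.array([np.sin(T),0,-np.cos(T)]); tx=np.array([np.cos(T),0,np.sin(T)])
def tcp(a,back=.003): return HOLE+RB@(np.array([-.064*np.sin(a),0,.012-.064*np.cos(a)])-tz*back-tx*.006)
print([bot.inverse_kinematics(tcp(a,b),o) is not None for a,b in((1.7,.06),(1.2,.003),(.7,.003))])
bot.gripper_to(.0)
i=bot.camera_info("wrist");bot.dwell(.1);im=bot.capture("wrist");sc=bot.capture("scene");print(bot.current_clock())
u=proj(i,[HOLE])[0].astype(int); a=cv2.resize(im[max(u[1]-100,0):max(u[1]-100,0)+200,u[0]-100:u[0]+100],(400,400))
v=proj(bot.camera_info("scene"),[HOLE])[0].astype(int);b=cv2.resize(sc[v[1]-60:v[1]+40,v[0]-50:v[0]+50],(400,400),interpolation=cv2.INTER_CUBIC)
cv2.imwrite("pics/m7.png",np.hstack([a,b]))
```

```text
[-0.66890886  1.84867517  8.66966142]
[-0.36427031  0.71385504 -0.43883872]
[True, True, True]
37.2667
```

View pics/m7.png

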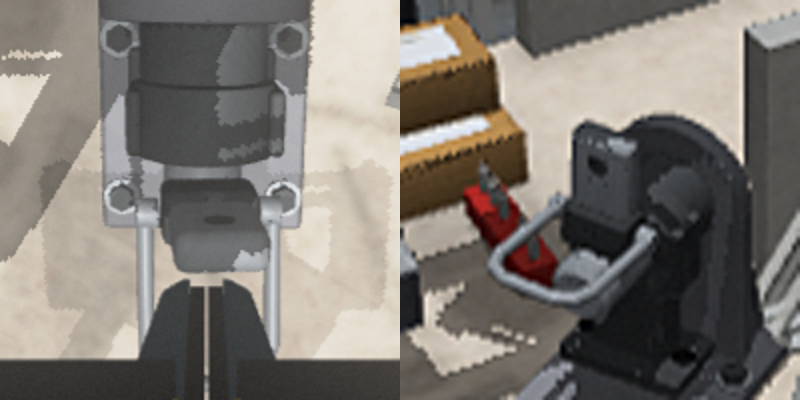

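The pin is seated on the shaft with its loop open toward the free end, and the link is still home. Now I swing the loop shut.

Run:
```python
from h import *
T=.5; o=[np.pi,-T,BY]; tz=np.array([np.sin(T),0,-np.cos(T)]); tx=np.array([np.cos(T),0,np.sin(T)])
def tcp(a,back=.003): return HOLE+RB@(np.array([-.064*np.sin(a),0,.012-.064*np.cos(a)])-tz*back-tx*.006)
bot.servo_line(HOLE+RB@[-.09,0,.16],.15)
bot.reach(tcp(1.7,.06),o); bot.servo_line(tcp(1.7,.008),.1); f0=F()
for a in np.arange(1.6,.74,-.1):
    bot.servo_line(tcp(a),.05); f=F()-f0; print(a.round(2),f.round(1))
    if np.abs(f).max()>20: break
bot.dwell(.4); print((F()-f0).round(1))
bot.servo_line(tcp(1.0,.05),.12); bot.servo_line(tcp(1.0,.05)+RB@[-.08,0,.12],.2); print(bot.current_clock())
bot.reach(HOLE+RB@[-.08,0,.17],[np.pi,0,BY]); bot.dwell(.2)
i=bot.camera_info("wrist");im=bot.capture("wrist");sc=bot.capture("scene");print(bot.current_clock(),bot.current_ft_force())
u=proj(i,[HOLE])[0].astype(int); y=max(u[1]-100,0);a=cv2.resize(im[y:y+200,u[0]-100:u[0]+100],(400,400))
b=cv2.resize(sc[140:340,235:435],(400,400),interpolation=cv2.INTER_CUBIC)
cv2.imwrite("pics/m8.png",np.hstack([a,b]))
```

```text
1.6 [-2.5  0.5  2.9]
1.5 [-3.5 -1.   2.2]
1.4 [-3.7 -0.3  2.1]
1.3 [-1.2 -0.6  1.9]
1.2 [-1.3 -0.1  2.7]
1.1 [-0.2 -0.5  1.1]
1.0 [0.3 0.1 1.2]
0.9 [-0.2 -0.3  0.5]
0.8 [ 0.1 -0.   0.1]
[ 0.6 -0.1  1.4]
43.8833
44.9 [ 0.12868036 -0.22874255 -0.15937272]
```

View pics/m8.png

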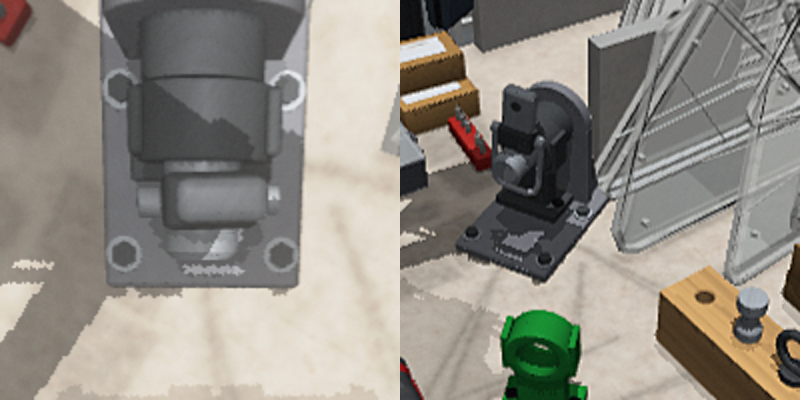

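The loop hangs round the shaft in the scene crop, with its bar near (518,190). The link and pin are in place, and the plain and ring pins are still in the rack. I check the bar pixel against angles 0 and 0.3 and hand in.

Run:
```python
from h import *
s=bot.camera_info("scene")
for a in(0,.15,.3,.6):
    print(a,((proj(s,[HOLE+RB@[-.064*np.sin(a),y,.012-.064*np.cos(a)] for y in(.023,0,-.023)])-[235,140])*2+[400,0]).round().tolist())
im=bot.capture("scene");cv2.imwrite("pics/m9.png",cv2.resize(im[180:255,260:335],(600,600),interpolation=cv2.INTER_CUBIC))
```

```text
0 [[498.0, 183.0], [520.0, 190.0], [541.0, 197.0]]
0.15 [[493.0, 188.0], [514.0, 195.0], [536.0, 202.0]]
0.3 [[488.0, 192.0], [509.0, 199.0], [531.0, 206.0]]
0.6 [[477.0, 196.0], [499.0, 203.0], [521.0, 210.0]]
```

View pics/m9.png

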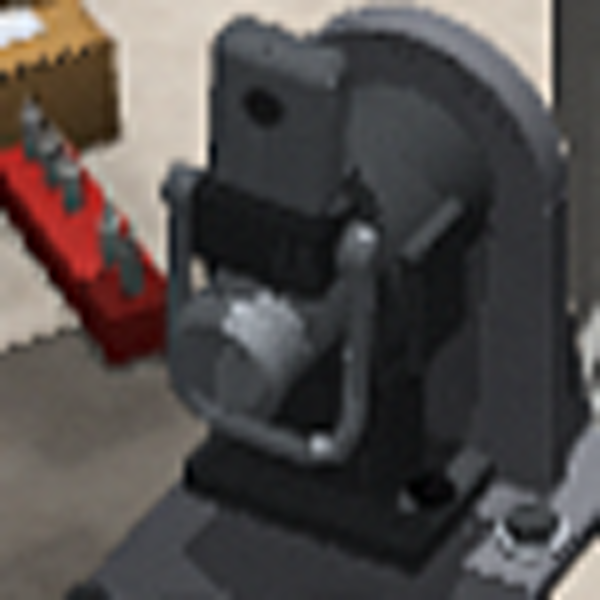

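```bash
python3 -c "
from bench import bot
print(bot.current_ft_force());bot.finish_job();print(bot.current_clock())"
```

```text
[-0.51918919 -0.49515051  0.29197073]
the job is handed in; nothing more can be done
the job is handed in; nothing more can be done
```

The tow link is mounted and the job was handed in at about 45 s of the 72 s allowed. The hand-in gives no verdict, so success is judged only from my own checks.

- **Link:** I slid the dark link along the shaft until it met the shoulder (about 21 N). The wrist picture then showed its near face at the predicted home position.
- **Pin:** the looped pin went down the cross hole with lateral forces of at most about 2 N. It seated at the expected depth with about 9 N of push.
- **Loop:** I swung it over the shaft end with about 4 N. In the last scene picture its bar is within about 2 px of where angle 0 should be. The prediction for 0.15 rad is about 7 px lower, so it reads as shut.
- **Surroundings:** the last pictures show the plain and ring pins still in the rack. The parts of the bench they cover looked undisturbed; I did not measure the other items' positions again. The arm was clear of everything, with about 0.5 N of noise on the wrist sensor.

One reading disagreed: with the pin in the gripper, its tab appeared about 2 mm to the side of its predicted position in the wrist camera. I put that down to close-range calibration, and the pin went in without resistance.

I viewed 11 pictures, one over the budget of 10.

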